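# Drop check of a brush-washing tank's sprung lid

### The arm

A 6-joint arm with a two-finger parallel gripper is mounted at the origin on the work surface. World frame = base frame: x ahead of the robot, y to its left, z up, the work surface at z = 0. Lengths are in m, angles in rad, forces in N, time in s.
With the tool pointing down it reaches from about 0.35 to 0.975 m from the base axis. Payload 4.9 kg.
Tool frame: the origin (TCP) lies midway between the tips of the shut fingers; the grasp point (between the pads) lies 19 mm behind it; z points along the fingers, y is the line along which they close (so a half turn about z gives the same grasp; the last joint's range is limited). The gripper opens to 85 mm and grips with 20 to 120 N. Pads are 22 mm wide; open, the fingers measure 114 mm over their backs; the gripper's body (76 mm by 85 mm) begins 54 mm behind the grasp point. The pads swing forward as they close: fully open they stand 13 mm farther back than shut.
Start: joints at [1.1, 0.053, 1.613, -0, 1.476, -0.119], TCP at [0.215, 0.587, 0.231] pointing down, gripper open.
Joint ranges: [-3.01, 3.01], [-1.01, 2.22], [0.06, 2.58], [-1.02, 4.17], [0.09, 2.62], [-3.14, 3.14]. Speed limits (rad/s): [2.57, 2.57, 3.14, 3.14, 3.14, 3.14].

### API

Orientations are given as a unit quaternion [w, x, y, z].
In Python, from plant import manip gives the robot as it stands.
- The arm moves only by the shell command python3 shift.py 'ROWS'. ROWS is one flat JSON list of numbers that holds 1 to 5 rows one after another, with no inner brackets; each row has 7 numbers: the opening from 0.0 (shut) to 1.0 (fully open), then dx, dy, dz in shares of the most that a row can go, 1 being 62.5 mm, then a rotation vector rx, ry, rz in units of 0.25 rad; each row shifts and turns the commanded pose from where the row before left it, along the tool's axes as they then stand; what a row does not reach is not made up. A row lasts 1/8 s, in which the tool goes at most 0.0625 m and 0.188 rad, less where a joint would pass 70% of its speed; a pose out of reach is approached as far as the arm can. The fingers move at their own pace and stop on an object; the grip force is fixed at half the most. Time passes only in rows, so rows that do not move let the fingers close. It prints the time, the measured TCP pose, the force, the opening and the grip force at its end. Input that does not fit is refused with a message, and nothing moves.
- manip.state(): the state, without advancing time (a new reading comes with each control period).
- manip.grab_frame(name): name is "side" or "top" or "wrist"; returns the picture (480x640x3 uint8, red, green, blue); there is no depth.
- manip.camera_params(name): a dict with "intrinsics" (3x3 intrinsics, pixels), "xyz" and "orientation" of the camera in the world. Camera axes: x right, y down, z forward; pixel columns grow to the right and rows downward; lengths in m; the calibration is good to about 2 mm. A picture is of the moment at which its call begins: read the wrist's pose just before it. camera_params takes no time and is no camera call; for the wrist camera it gives the pose at the moment of the call.
- manip.job_done(): hands the job in; it is judged then, once.
The state is a dict: "time": time; "joint_pos": joint angles; "joint_vel": joint speeds; "joint_efforts": joint torques, N m; "tool_pos": TCP position; "tool_rot": TCP orientation; "contact_force": force on the tool from outside, world axes, zero at the start; "ft_torque": the same for the moment, N m; "gripper_width": opening from 0.0 (shut) to 1.0 (fully open); "grasp_force": force on a finger pad.
Only numpy, scipy, OpenCV 4.12 (cv2) and the standard library are available. Lean on these libraries where they do the work, as an engineer would, in place of code of your own. Each camera call takes 0.05 s, during which the arm holds its last target. There are 200 camera calls.

### The job

The lid of the brush-washing tank is due for its drop check. Take the paint tin off the lid and stand it upright on the bench, clear of the tank, without dropping it; then lift the lid past its balance point, where the gas strut begins to carry it, without letting it run up to its stop, ease it back down and hold it still a few degrees below the balance point, ready to be let fall. Finish while still holding the lid there, and leave the other things on the bench alone.

Things in the scene. Friction and masses are not known exactly. Their poses are not given: they have to be found in the camera images.
- tank: grey sheet-steel brush-washing tank fixed to the bench, 200 mm deep (x), 300 wide (y), 120 high, with a hinged steel lid 208 x 312, 6 thick, its top face 126 above the bench. Origin: centre of the underside. Front: -x, the rail side; hinge: far (+x) rim; a gas strut joins its right (-y) wall and the lid. A brass tap stands out 38 at its left (+y). Yaw within 0.35 rad
- lid_hinge (a point): middle of the lid's hinge line, in the tank's frame at (+100, 0, +120) mm; the line runs along the tank's y axis. This point does not move
- rail (a point): middle of the lid's grab rail: dark round tube 12 mm thick, straight for 140 along the tank's y, bent down to the lid at both ends. Lid shut, it lies 236 in front of the hinge line (-x), 40 above it (160 above the bench), 34 above the lid's top face, 28 ahead of its front edge; it turns with the lid about the hinge line, so it must be free to turn between upright fingers
- lid (a joint): opening angle of the 1.4 kg lid, rad: 0 shut (the start), grows as the front rises, stop at 1.2. Balance point with the strut: 0.80 (46 degrees), rail then about 317 mm above the bench. Let go below it, the lid falls shut; above it, the strut lifts it to the stop. The rail takes about 5 N to lift when shut, ever less up to the balance point; at 1.0 it pulls up with about 1 N
- tin: closed paint tin, white with drips and bright metal rims, 60 mm across and 72 high, 0.15 to 0.31 kg, standing on the lid somewhere about its middle. Origin: centre of its underside, z axis up
- brush_jar: open steel jar, 72 mm across, 90 high, with upright brushes reaching 210 mm, standing left of the tank. Origin: centre of its underside. Leave alone
- glue_bottle: white plastic glue bottle, 56 mm across, 150 high, standing on the bench right of the tank. Origin: centre of its underside. Leave alone
- finial: turned wooden finial, 64 mm across, 115 high, standing on the bench right of the tank, nearer the robot than the glue bottle. Origin: centre of its underside. Leave alone

How it is judged:
By the outcome, as a careful person would: the job done as asked, in the order asked, and still so for the second after the job is handed in, while the arm keeps its last pose, push and grip.
It also fails if it takes over 62 s, if anything falls off the work surface, if the arm or the gripper's body presses on something with over 40 N, if the wrist force passes 120 N, or if a joint passes its speed limit or range.

## Working session

There is one attempt and no reset: what is moved stays moved. The work goes in short steps, Python scripts to look and compute and a shell command to move; the robot and the scene stay as the last step left them, time stands still between calls to the robot, and variables do not carry over. Pictures are saved under pics/ and viewed, at most 10 in all, crops included, and the job is handed in when it is done.

```bash
ls; mkdir -p pics
python3 - <<'E'
from plant import manip
import cv2
s=manip.state();print(s['time'],s['tool_pos'],s['tool_rot'],s['gripper_width'])
for n in("top","side"):
    print(n,manip.camera_params(n)); cv2.imwrite(f"pics/{n}0.png",manip.grab_frame(n)[:,:,::-1])
E
```

```text
pics
plant.py
shift.py
0.0 [0.21506175 0.58616089 0.23003192] [-3.12721661e-04  1.74982176e-01  9.84571045e-01 -9.98868251e-04] 0.9989422961844547
top {'intrinsics': array([[491.05183719,   0.        , 316.19816029],
       [  0.        , 491.05183719, 243.61926173],
       [  0.        ,   0.        ,   1.        ]]), 'xyz': array([ 0.43358808, -0.07126503,  1.39923964]), 'orientation': array([-0.05147594,  0.71126007, -0.69983955,  0.0410359 ])}
side {'intrinsics': array([[580.11061472,   0.        , 317.04287333],
       [  0.        , 580.11061472, 239.26069487],
       [  0.        ,   0.        ,   1.        ]]), 'xyz': array([-0.15716065, -0.88472471,  0.92566514]), 'orientation': array([-0.42225592,  0.83457913, -0.3107515 ,  0.16914821])}
```

View pics/top0.png

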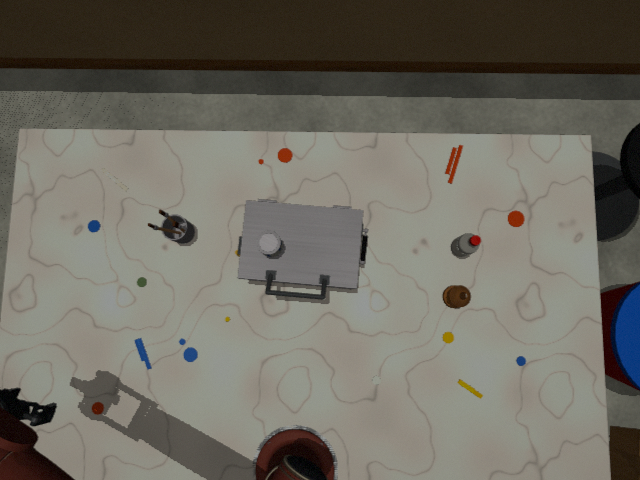

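View pics/side0.png

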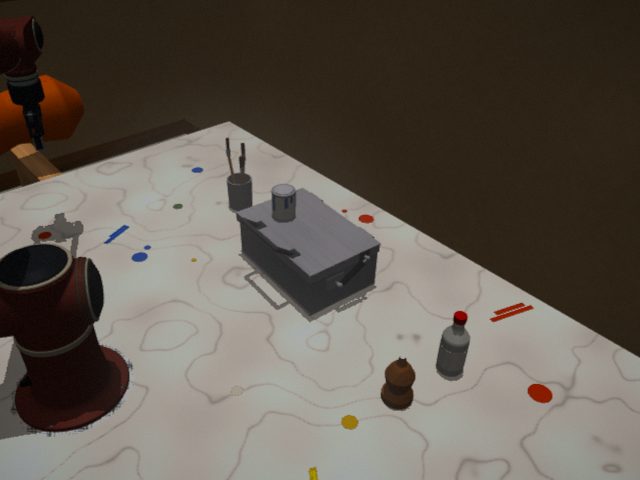

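Top view: tank around (302,245), tin at (270,243), rail about (296,296) from (268,290) to (325,298). The bench is free left-front of the tank, at about (190,290). Next I'll enlarge the tank.

```bash
python3 - <<'E'
import cv2
i=cv2.imread("pics/top0.png")[190:310,225:385]
cv2.imwrite("pics/c1.png",cv2.resize(i,None,fx=5,fy=5,interpolation=cv2.INTER_CUBIC))
E
cat > h.py <<'E'
import numpy as np
from plant import manip
from scipy.spatial.transform import Rotation as R
def rot(q): return R.from_quat(np.r_[q[1:],q[0]])
def px(n,u,v,z,c=None):
    c=c or manip.camera_params(n)
    d=rot(c['orientation']).apply(np.linalg.solve(c['intrinsics'],[u,v,1])); o=np.array(c['xyz'])
    return o+d*(z-o[2])/d[2]
def proj(n,P,c=None):
    c=c or manip.camera_params(n)
    p=rot(c['orientation']).inv().apply(np.array(P)-c['xyz'])@c['intrinsics'].T
    return p[...,:2]/p[...,2:]
def go(P,q=None):
    """shift in tool axes to reach world TCP P (and rotation R q)"""
    s=manip.state(); r=rot(s['tool_rot'])
    print('d',r.inv().apply(np.array(P)-s['tool_pos']).round(4), 'rv',(r.inv()*q).as_rotvec().round(4) if q is not None else '')
E
```

```text
(no output)
```

View pics/c1.png

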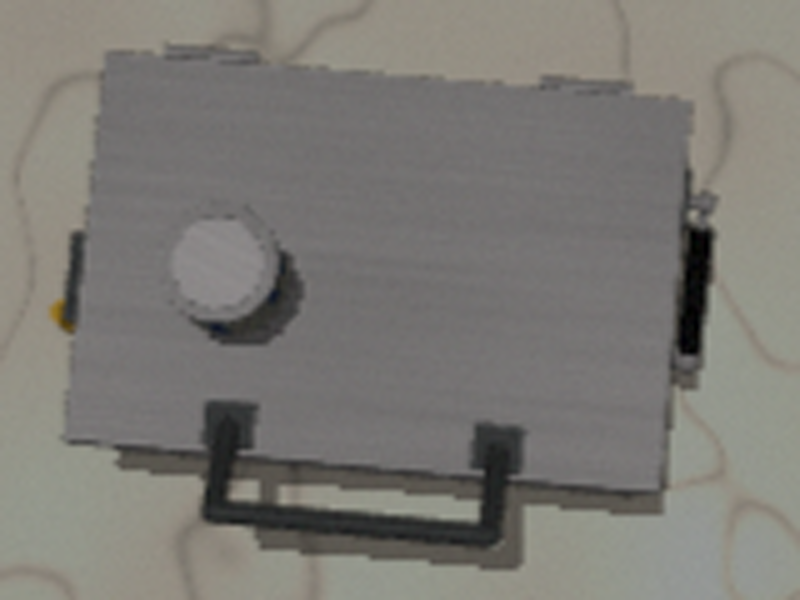

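The crop shows lid corners at crop px (107,52), (692,100), (662,490) and (68,440). The tin top centre is about (224,266), and the rail runs (212,511)–(490,534).

Run:
```python
from h import *
c=manip.camera_params("top")
f=lambda u,v,z:px("top",225+(u-2)/5,190+(v-2)/5,z,c)
C=[f(*p,.126) for p in[(107,52),(692,100),(662,490),(68,440)]]
print(np.array(C).round(4)); m=np.mean(C,0);print('lid c',m)
w=(C[0]+C[3]-C[1]-C[2]);print('yaw',np.arctan2(-w[0],w[1]))
w=(C[0]+C[1]-C[2]-C[3]);print('yaw',np.arctan2(w[1],w[0]))
a,b=f(212,511,.16),f(490,534,.16);print('rail',a,b,(a+b)/2,np.arctan2(-(a-b)[0],(a-b)[1]))
print('tin',f(224,266,.198))
for P in [(.0,0,.0)]:pass
print('jar',px("top",180,233,.09,c),'tinSide',px("side",284,189,.198),'pxside tin', proj("side",[f(224,266,.198)]))
```

```text
[[ 0.7149  0.1372  0.126 ]
 [ 0.6934 -0.1728  0.126 ]
 [ 0.4882 -0.1583  0.126 ]
 [ 0.509   0.1501  0.126 ]]
lid c [ 0.60137762 -0.01096598  0.126     ]
yaw -0.06827875197121507
yaw -0.06667677603320718
rail [0.47245147 0.07019384 0.16      ] [ 0.46328352 -0.06987707  0.16      ] [4.67867493e-01 1.58382814e-04 1.60000000e-01] -0.0653589945803845
tin [0.59190306 0.06355771 0.198     ]
jar [0.62919899 0.31884182 0.09      ] tinSide [0.59512013 0.06700655 0.198     ] pxside tin [[283.85624563 190.00496248]]
```

```bash
cat >> h.py <<'E'
yaw=-0.067
Y=np.array([np.cos(yaw),np.sin(yaw),0]); Z=np.array([0,0,-1.]); X=np.cross(Y,Z)
Q=R.from_matrix(np.c_[X,Y,Z])
E
python3 - <<'E'
from h import *
go([.593,.065,.27],Q)
E
```

```text
d [-0.5343 -0.3591 -0.0393] rv [-1.800e-03  1.000e-03  1.286e+00]
```
Total distance .645 in ~11 rows at .0625. Rotation about tool z +1.286 in increments; but axes change. Do translation first (10.7 rows → use 12 rows: (-.0445,-.0299,-.0033)), then rotate 8 rows at .1608. Or rotate first 8 rows then translate — both sequential. Combine: translate with rotation needs recompute; just sequential but 4 commands in a call. Speed limit on joints could truncate ("what a row doesn't reach is not made up") fine, then correct.

Units first: shifts go in shares of 62.5 mm and turns go in units of 0.25 rad. So -0.04 m is -0.64, 0.16 rad is 0.64.

```bash
for i in 1; do python3 shift.py '[1, 0, 0, -0.64, 0, 0, 0.64, 1, 0, 0, 0, 0, 0, 0.64, 1, 0, 0, 0, 0, 0, 0.64, 1, 0, 0, 0, 0, 0, 0.64, 1, 0, 0, 0, 0, 0, 0.64]'
python3 shift.py '[1, 0, 0, 0, 0, 0, 0.64, 1, 0, 0, 0, 0, 0, 0.64, 1, 0, 0, 0, 0, 0, 0.664]'; done
python3 -c "
from h import *
go([.593,.065,.27],Q);print(manip.state()['joint_pos'])"
```

```text
time: 0.72
tool_pos: [0.2152, 0.5864, 0.2705]
tool_rot: [0.0, 0.547, 0.837, -0.001]
contact_force: [0.4, -0.3, -1.0]
gripper_width: 0.998
grasp_force: 0.0
time: 1.1
tool_pos: [0.2152, 0.5864, 0.2705]
tool_rot: [0.0, 0.732, 0.681, -0.001]
contact_force: [0.6, -0.2, -0.1]
gripper_width: 1.002
grasp_force: 0.0
d [-0.4927  0.4146  0.0009] rv [-0.0005  0.0011 -0.0055]
[1.09995621e+00 3.25099804e-02 1.56857920e+00 1.56628074e-05
 1.54175585e+00 1.17246089e+00]
```

```bash
python3 shift.py '[1, -0.7168, 0.6032, 0, 0, 0, 0, 1, -0.7168, 0.6032, 0, 0, 0, 0, 1, -0.7168, 0.6032, 0, 0, 0, 0, 1, -0.7168, 0.6032, 0, 0, 0, 0, 1, -0.7168, 0.6032, 0, 0, 0, 0]' | head -2
python3 shift.py '[1, -0.7168, 0.6032, 0, 0, 0, 0, 1, -0.7168, 0.6032, 0, 0, 0, 0, 1, -0.7168, 0.6032, 0, 0, 0, 0, 1, -0.7168, 0.6032, 0, 0, 0, 0, 1, -0.7168, 0.6032, 0, 0, 0, 0]' | head -2
python3 shift.py '[1, -0.7168, 0.6032, 0, 0, 0, 0, 1, 0, 0, 0, 0, 0, 0]' | head -3
python3 - <<'E'
from h import *
import cv2
go([.593,.065,.27],Q)
c=manip.camera_params("wrist");i=manip.grab_frame("wrist")
print(proj("wrist",[[.593,.065,.198],[.592,.0636,.198],[.595,.067,.198],[.468,0,.16]],c).round(1))
cv2.imwrite("pics/w1.png",i[:,:,::-1])
E
```

```text
time: 1.72
tool_pos: [0.389, 0.3488, 0.2708]
time: 2.35
tool_pos: [0.5621, 0.1128, 0.2708]
time: 2.6
tool_pos: [0.5973, 0.0639, 0.2701]
tool_rot: [-0.0, 0.732, 0.681, -0.001]
d [ 0.0007 -0.0044  0.0001] rv [-0.0017  0.0007 -0.0049]
[[321.2 258. ]
 [319.7 260.4]
 [324.3 254.6]
 [160.8 332.7]]
```

View pics/w1.png

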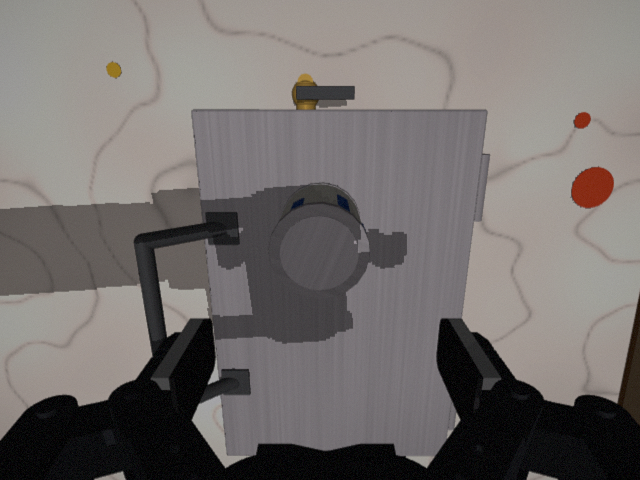

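Wrist view: tin top centre at about (319,250). The rail tube runs (147,240) to (157,350), and the prediction at (161,333) agrees.

Run:
```python
from h import *
print(px("wrist",319,250,.198),px("wrist",319,254,.198),px("wrist",157,340,.16))
go([.592,.066,.152],Q)
```

```text
[0.59119515 0.07188263 0.198     ] [0.59100778 0.06939219 0.198     ] [ 0.46301204 -0.0044667   0.16      ]
d [-0.     -0.0042  0.1183] rv [-0.002  -0.0002 -0.003 ]
```

To row units: -0.0042 m is -0.0672, 0.001 m is 0.016.

```bash
python3 shift.py '[1, 0.016, -0.0672, 0.32, 0, 0, 0, 1, 0, 0, 0.56, 0, 0, 0, 1, 0, 0, 0.56, 0, 0, 0, 1, 0, 0, 0.448, 0, 0, 0, 0.6, 0, 0, 0, 0, 0, 0]'
python3 shift.py '[0, 0, 0, 0, 0, 0, 0, 0, 0, 0, 0, 0, 0, 0, 0, 0, 0, 0, 0, 0, 0, 0, 0, 0, 0, 0, 0, 0, 0, 0, 0, 0, 0, 0, 0]'
python3 shift.py '[0, 0, 0, -0.16, 0, 0, 0, 0, 0, 0, -0.32, 0, 0, 0, 0, 0, 0, -0.32, 0, 0, 0, 0, 0, 0, 0, 0, 0, 0]'
```

```text
time: 3.28
tool_pos: [0.5883, 0.07, 0.1489]
tool_rot: [-0.003, 0.73, 0.684, -0.003]
contact_force: [-1.0, -0.1, 0.3]
gripper_width: 0.815
grasp_force: 0.0
time: 3.9
tool_pos: [0.592, 0.0684, 0.1533]
tool_rot: [-0.0, 0.73, 0.683, -0.0]
contact_force: [0.2, 0.0, -2.4]
gripper_width: 0.67
grasp_force: 64.0
time: 4.4
tool_pos: [0.594, 0.0685, 0.2075]
tool_rot: [0.002, 0.73, 0.683, 0.002]
contact_force: [0.4, -0.1, -2.4]
gripper_width: 0.676
grasp_force: 64.2
```

To row units: -0.03 m is -0.48, 0.03 m is 0.48.

```bash
python3 shift.py '[0, 0.08, -0.08, -0.32, 0, 0, 0, 0, 0.24, -0.24, -0.32, 0, 0, 0, 0, 0.4, -0.4, 0, 0, 0, 0, 0, 0.48, -0.48, 0, 0, 0, 0, 0, 0.48, -0.48, 0, 0, 0, 0]'|head -2
python3 shift.py '[0, 0.48, -0.48, 0, 0, 0, 0, 0, 0.48, -0.48, 0, 0, 0, 0, 0, 0.32, -0.288, 0, 0, 0, 0, 0, 0.064, -0.064, 0, 0, 0, 0, 0, 0, 0, 0, 0, 0, 0]'
python3 -c "
from h import *
go([.42,.27,.03],Q)"
```

```text
time: 5.03
tool_pos: [0.493, 0.1814, 0.2439]
time: 5.65
tool_pos: [0.418, 0.2696, 0.2436]
tool_rot: [0.0, 0.73, 0.683, 0.0]
contact_force: [0.0, 0.0, -2.8]
gripper_width: 0.672
grasp_force: 64.5
d [0.0006 0.0018 0.2136] rv [0.0005 0.0002 0.0006]
```

To row units: 0.03 m is 0.48, 0.045 m is 0.72.

```bash
python3 shift.py '[0, 0, 0, 0.48, 0, 0, 0, 0, 0, 0, 0.72, 0, 0, 0, 0, 0, 0, 0.72, 0, 0, 0, 0, 0, 0, 0.64, 0, 0, 0, 0, 0, 0, 0.4, 0, 0, 0]'|head -2
python3 shift.py '[0, 0, 0, 0.24, 0, 0, 0, 0, 0, 0, 0.128, 0, 0, 0, 0, 0, 0, 0.048, 0, 0, 0, 0, 0, 0, 0, 0, 0, 0, 0, 0, 0, 0, 0, 0, 0]'
```

```text
time: 6.28
tool_pos: [0.4176, 0.2681, 0.0559]
time: 6.9
tool_pos: [0.4188, 0.27, 0.0333]
tool_rot: [0.0, 0.73, 0.683, 0.001]
contact_force: [0.4, -0.3, -2.2]
gripper_width: 0.676
grasp_force: 64.5
```

```bash
python3 shift.py '[0, 0, 0, 0.032, 0, 0, 0, 0, 0, 0, 0.032, 0, 0, 0, 0, 0, 0, 0, 0, 0, 0]'|sed -n '2p;4p'
python3 shift.py '[0, 0, 0, 0.016, 0, 0, 0, 0, 0, 0, 0, 0, 0, 0]'|sed -n '2p;4p'
python3 shift.py '[0, 0, 0, 0.016, 0, 0, 0, 0, 0, 0, 0, 0, 0, 0]'|sed -n '2p;4p'
```

```text
tool_pos: [0.4178, 0.2695, 0.028]
contact_force: [0.2, -0.4, -3.1]
tool_pos: [0.418, 0.2696, 0.0272]
contact_force: [1.0, 0.6, -2.6]
tool_pos: [0.4183, 0.2698, 0.0269]
contact_force: [-1.1, -1.1, 1.7]
```

Contact. Release and rise.

To row units: -0.06 m is -0.96, -0.04 m is -0.64.

```bash
python3 shift.py '[0.75, 0, 0, 0, 0, 0, 0, 1, 0, 0, 0, 0, 0, 0, 1, 0, 0, 0, 0, 0, 0, 1, 0, 0, 0, 0, 0, 0]'|sed -n '2p;4,5p'
python3 shift.py '[1, 0, 0, -0.32, 0, 0, 0, 1, 0, 0, -0.64, 0, 0, 0, 1, 0, 0, -0.96, 0, 0, 0, 1, 0, 0, -0.96, 0, 0, 0, 1, 0, 0, -0.64, 0, 0, 0]'
python3 - <<'E'
from h import *
import cv2
go([.466,-.001,.25],Q)
i=manip.grab_frame("top");cv2.imwrite("pics/t2.png",cv2.resize(i[180:340,120:380,::-1],None,fx=3,fy=3))
E
```

```text
tool_pos: [0.4181, 0.2696, 0.0263]
contact_force: [0.5, 0.2, 0.9]
gripper_width: 1.004
time: 8.9
tool_pos: [0.4188, 0.27, 0.25]
tool_rot: [0.001, 0.73, 0.683, 0.002]
contact_force: [-0.9, 0.6, 0.5]
gripper_width: 0.999
grasp_force: 0.0
d [-0.2672  0.0652 -0.0003] rv [ 0.0039 -0.0021  0.    ]
```

View pics/t2.png

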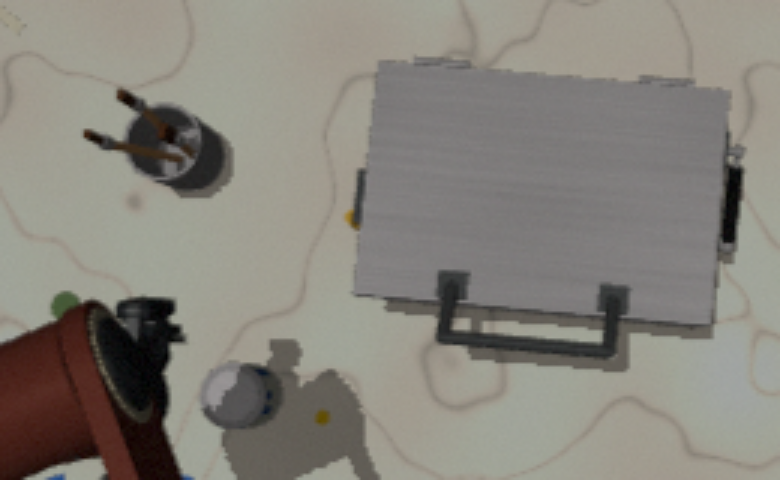

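The tin stands upright on the bench at crop (235,397), and the lid is still shut. Moving over the rail.

To row units: -0.06 m is -0.96, -0.05 m is -0.8.

```bash
python3 shift.py '[1, -0.48, 0.128, 0, 0, 0, 0, 1, -0.8, 0.192, 0, 0, 0, 0, 1, -0.96, 0.24, 0, 0, 0, 0, 1, -0.96, 0.24, 0, 0, 0, 0, 1, -0.8, 0.176, 0, 0, 0, 0]'|head -2
python3 shift.py '[1, -0.272, 0.064, 0, 0, 0, 0, 1, 0, 0, 0, 0, 0, 0, 1, 0, 0, 0, 0, 0, 0]'|head -3
python3 - <<'E'
from h import *
import cv2
go([.466,-.001,.145],Q)
c=manip.camera_params("wrist");i=manip.grab_frame("wrist")
print(proj("wrist",[[.466,-.001,.16]],c).round(1),[px("wrist",u,300,.16,c).round(4) for u in(300,320,340)])
cv2.imwrite("pics/w2.png",i[:,:,::-1])
E
```

```text
time: 9.57
tool_pos: [0.4622, 0.014, 0.2461]
time: 9.95
tool_pos: [0.4649, 0.0, 0.2461]
tool_rot: [-0.0, 0.73, 0.684, 0.0]
d [-0.001   0.0012  0.1011] rv [-0.0004 -0.0007  0.0014]
[[330.  252.8]] [array([ 0.4444, -0.0324,  0.16  ]), array([ 0.4574, -0.0332,  0.16  ]), array([ 0.4705, -0.0341,  0.16  ])]
```

View pics/w2.png

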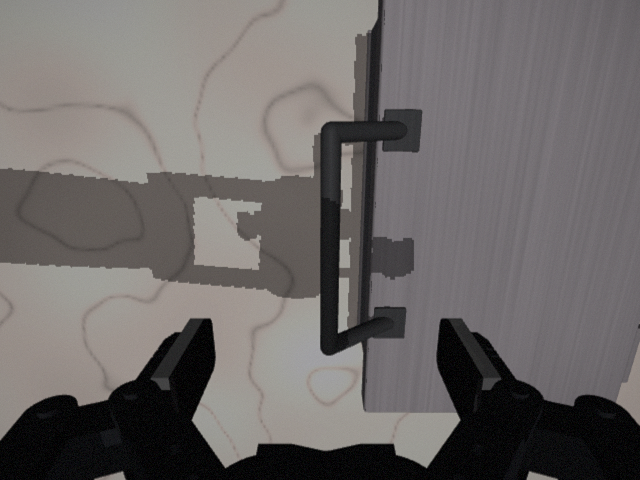

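Rail at u≈331, upright in the picture, rows 130–348, and the prediction is (330,253). It lies centred between the fingers, so I descend and grip.

```bash
python3 shift.py '[1, 0.048, 0.0192, 0.4, 0, 0, 0, 1, 0, 0, 0.56, 0, 0, 0, 1, 0, 0, 0.48, 0, 0, 0, 0.7, 0, 0, 0.24, 0, 0, 0, 0.4, 0, 0, 0, 0, 0, 0]'
python3 shift.py '[0, 0, 0, 0, 0, 0, 0, 0, 0, 0, 0, 0, 0, 0, 0, 0, 0, 0, 0, 0, 0, 0, 0, 0, 0, 0, 0, 0, 0, 0, 0, 0, 0, 0, 0]'
python3 shift.py '[0, 0, 0, 0, 0, 0, 0, 0, 0, 0, 0, 0, 0, 0]'
```

```text
time: 10.62
tool_pos: [0.4658, 0.0026, 0.1404]
tool_rot: [-0.001, 0.73, 0.684, -0.001]
contact_force: [0.3, 0.4, 1.3]
gripper_width: 0.603
grasp_force: 0.0
time: 11.25
tool_pos: [0.4676, 0.0017, 0.143]
tool_rot: [0.001, 0.73, 0.683, 0.001]
contact_force: [0.2, 0.3, 6.4]
gripper_width: 0.119
grasp_force: 58.7
time: 11.5
tool_pos: [0.4676, 0.0017, 0.143]
tool_rot: [0.001, 0.73, 0.683, 0.001]
contact_force: [0.2, 1.2, 5.6]
gripper_width: 0.118
grasp_force: 58.7
```

```bash
cat >> h.py <<'E'
H=np.array([.7034,-.0156]); p0=np.arctan2(.04,.236); L=np.hypot(.04,.236)
def ang(off=(0,0)):
    s=manip.state();t=s['tool_pos']; d=(t[:2]-H)@Y[:2]+off[0]; z=t[2]+.017-.12+off[1]
    return np.arctan2(z,-d)-p0, np.hypot(z,d)-L, s['contact_force'].round(1), s['ft_torque'].round(2)
E
python3 - <<'E'
from h import *
print(ang())
t=np.arange(0,.93,.04);a=p0+t
for k,r in zip(t[1:],np.c_[np.diff(-L*np.cos(a)),-np.diff(L*np.sin(a))].round(4)):print(k.round(2),r)
E
```

```text
(np.float64(-0.00017788838828947107), np.float64(0.00046274823149300426), array([0.2, 1.2, 5.6]), array([ 0.15,  0.05, -0.  ]))
0.04 [ 0.0018 -0.0094]
0.08 [ 0.0022 -0.0093]
0.12 [ 0.0025 -0.0092]
0.16 [ 0.0029 -0.0091]
0.2 [ 0.0033 -0.009 ]
0.24 [ 0.0036 -0.0089]
0.28 [ 0.004  -0.0087]
0.32 [ 0.0043 -0.0085]
0.36 [ 0.0047 -0.0084]
0.4 [ 0.005  -0.0082]
0.44 [ 0.0053 -0.008 ]
0.48 [ 0.0056 -0.0077]
0.52 [ 0.0059 -0.0075]
0.56 [ 0.0062 -0.0073]
0.6 [ 0.0065 -0.007 ]
0.64 [ 0.0068 -0.0068]
0.68 [ 0.0071 -0.0065]
0.72 [ 0.0073 -0.0062]
0.76 [ 0.0075 -0.0059]
0.8 [ 0.0078 -0.0056]
0.84 [ 0.008  -0.0053]
0.88 [ 0.0082 -0.0049]
0.92 [ 0.0084 -0.0046]
```

```bash
python3 shift.py '[0, 0, 0.0288, -0.1504, 0, 0, 0, 0, 0, 0.0352, -0.1488, 0, 0, 0, 0, 0, 0.04, -0.1472, 0, 0, 0, 0, 0, 0.0464, -0.1456, 0, 0, 0, 0, 0, 0.0528, -0.144, 0, 0, 0]' | tail -4
python3 -c "
from h import *
print(ang())"
```

```text
tool_rot: [-0.001, 0.73, 0.683, -0.001]
contact_force: [4.8, -1.1, -8.5]
gripper_width: 0.117
grasp_force: 58.4
(np.float64(0.18456134869141957), np.float64(0.0009313947361997421), array([ 4.8, -1.1, -8.5]), array([-0.09, -0.25, -0.07]))
```

To row units: -0.0089 m is -0.1424, -0.0087 m is -0.1392.

```bash
python3 shift.py '[0, 0, 0.0576, -0.1424, 0, 0, 0, 0, 0, 0.064, -0.1392, 0, 0, 0, 0, 0, 0.0688, -0.136, 0, 0, 0, 0, 0, 0.0752, -0.1344, 0, 0, 0, 0, 0, 0.08, -0.1312, 0, 0, 0]' | sed -n 4p
python3 -c "
from h import *
print(ang())"
python3 shift.py '[0, 0, 0.0848, -0.128, 0, 0, 0, 0, 0, 0.0896, -0.1232, 0, 0, 0, 0, 0, 0.0944, -0.12, 0, 0, 0, 0, 0, 0.0992, -0.1168, 0, 0, 0, 0, 0, 0.104, -0.112, 0, 0, 0]' | sed -n 4p
python3 -c "
from h import *
print(ang())"
```

```text
contact_force: [-7.8, -0.3, -0.4]
(np.float64(0.3911680209924061), np.float64(0.0015394438198642058), array([-7.8, -0.3, -0.4]), array([-0.15,  1.42, -0.05]))
contact_force: [-10.3, -0.6, 4.7]
(np.float64(0.595241731165853), np.float64(0.002410867413322443), array([-10.3,  -0.6,   4.7]), array([-0.15,  2.16, -0.04]))
```

To row units: -0.0078 m is -0.1248, -0.0075 m is -0.12.

```bash
python3 shift.py '[0, 0, 0.0928, -0.1248, 0, 0, 0, 0, 0, 0.0976, -0.12, 0, 0, 0, 0, 0, 0.1168, -0.0992, 0, 0, 0, 0, 0, 0, 0, 0, 0, 0]' | sed -n '2p;4,6p'
python3 -c "
from h import *
print(ang())
import cv2
i=manip.grab_frame('side');print(proj('side',[[.58,-.01,.3]]));cv2.imwrite('pics/s2.png',cv2.resize(i[100:340,200:440,::-1],None,fx=2.5,fy=2.5))"
```

```text
tool_pos: [0.55, -0.0043, 0.2906]
contact_force: [-5.2, -3.0, 3.1]
gripper_width: 0.114
grasp_force: 59.4
(np.float64(0.7160221656184425), np.float64(0.0032443667255399877), array([-5.2, -3. ,  3.1]), array([-0.52,  1.07, -0.01]))
[[299.76393275 165.59972208]]
```

View pics/s2.png

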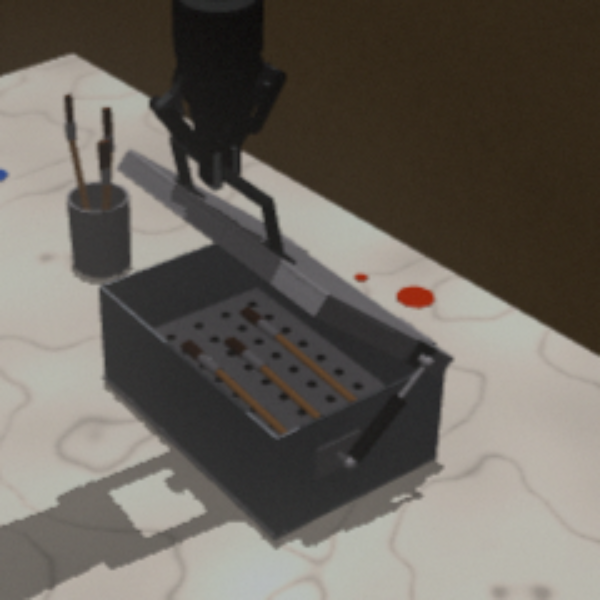

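The side view shows the lid partway open with the rail held between the fingers; front lid corners at crop (125,155) and (318,310). I'll check the angle by projection.

Run:
```python
from h import *
import cv2
c=manip.camera_params("side")
i=cv2.imread("pics/s2.png")
U=np.array([-Y[1],Y[0]])
def pt(th,f,y,h):
    a=np.array([-f*np.cos(th)+h*np.sin(th), f*np.sin(th)+h*np.cos(th)])
    return np.r_[H+Y[:2]*a[0]+U*y,.12+a[1]]
cr=lambda P:(proj("side",P,c)-[200,100])*2.5+.75
for th in(0,.64,.68,.72,.76,.8): print(th,[cr([pt(th,*q)])[0].round(1).tolist() for q in((208,156,6),(208,-156,6),(208,-156,0),(208,156,0),(236,70,40),(236,-70,40))] if 0 else [cr([pt(th,q[0]/1e3,q[1]/1e3,q[2]/1e3)])[0].round(0).tolist() for q in((208,156,6),(208,156,0),(208,-156,6),(208,-156,0),(236,-70,40),(208,-70,40))])
cv2.imwrite("pics/s2c.png",cv2.resize(i[130:400,90:470],None,fx=2.1,fy=2.1,interpolation=cv2.INTER_CUBIC))
```

```text
0 [[88.0, 280.0], [88.0, 285.0], [276.0, 440.0], [275.0, 445.0], [192.0, 372.0], [218.0, 360.0]]
0.64 [[120.0, 158.0], [117.0, 164.0], [320.0, 305.0], [317.0, 311.0], [257.0, 217.0], [278.0, 226.0]]
0.68 [[124.0, 151.0], [121.0, 156.0], [326.0, 297.0], [322.0, 303.0], [264.0, 208.0], [284.0, 218.0]]
0.72 [[129.0, 144.0], [126.0, 149.0], [331.0, 288.0], [327.0, 294.0], [271.0, 199.0], [290.0, 211.0]]
0.76 [[134.0, 136.0], [130.0, 142.0], [337.0, 280.0], [333.0, 286.0], [278.0, 190.0], [296.0, 203.0]]
0.8 [[139.0, 129.0], [135.0, 134.0], [343.0, 272.0], [338.0, 278.0], [285.0, 182.0], [303.0, 196.0]]
```

View pics/s2c.png

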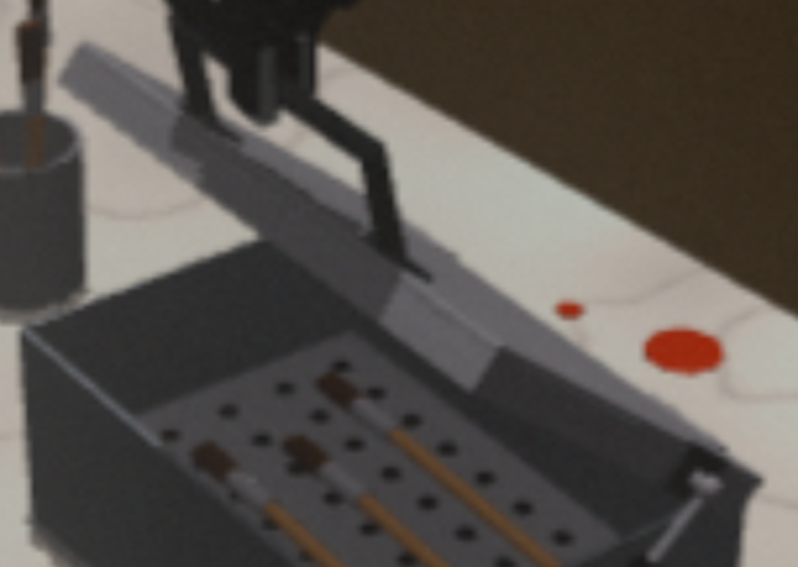

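Image gives a lid angle of about 0.70, the tool estimate is 0.716. Continuing past balance, to about 0.91.

```bash
python3 shift.py '[0, 0, 0.112, -0.1008, 0, 0, 0, 0, 0, 0.1168, -0.096, 0, 0, 0, 0, 0, 0.12, -0.0912, 0, 0, 0, 0, 0, 0.1232, -0.0864, 0, 0, 0, 0, 0, 0, 0, 0, 0, 0]' | sed -n '2p;4,6p'
python3 -c "
from h import *
print(ang())"
python3 shift.py '[0, 0, 0.128, -0.08, 0, 0, 0, 0, 0, 0.048, -0.032, 0, 0, 0, 0, 0, 0, 0, 0, 0, 0, 0, 0, 0, 0, 0, 0, 0]' | sed -n '1,2p;4,6p'
python3 -c "
from h import *
print(ang())
import cv2
i=manip.grab_frame('side');cv2.imwrite('pics/s3.png',cv2.resize(i[130:280,220:420,::-1],None,fx=4,fy=4,interpolation=cv2.INTER_CUBIC))"
```

```text
tool_pos: [0.5796, -0.0063, 0.3127]
contact_force: [-1.6, -5.1, -0.2]
gripper_width: 0.114
grasp_force: 59.5
(np.float64(0.8683670186025506), np.float64(0.004303146211612707), array([-1.6, -5.1, -0.2]), array([-0.78,  0.37, -0.04]))
time: 15.05
tool_pos: [0.5894, -0.0071, 0.3184]
contact_force: [-1.0, -5.2, -0.4]
gripper_width: 0.112
grasp_force: 59.3
(np.float64(0.9151578155479231), np.float64(0.004465444411226593), array([-1. , -5.2, -0.4]), array([-0.9 ,  0.62, -0.05]))
```

View pics/s3.png

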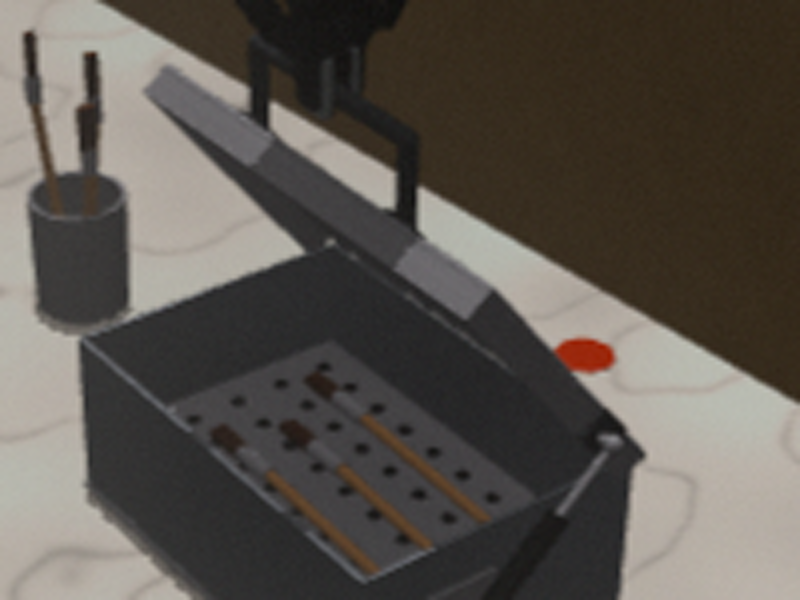

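The lid stands clearly higher: front top corners at (168,66) and (494,292), rail bend at (412,137) in this crop.

Run:
```python
from h import *
c=manip.camera_params("side")
U=np.array([-Y[1],Y[0]])
def pt(th,f,y,h):
    f,y,h=f/1e3,y/1e3,h/1e3
    return np.r_[H+Y[:2]*(-f*np.cos(th)+h*np.sin(th))+U*y,.12+f*np.sin(th)+h*np.cos(th)]
for o,s,T in(([220,130],4,(.84,.88,.92,.96)),):
  for th in T: print(th,((proj("side",[pt(th,208,156,6),pt(th,208,-156,6),pt(th,236,-70,40)],c)-o)*s+1.5).round().tolist())
# rows for going down from .915 to .745 on measured radius
a=p0+np.linspace(.915,.735,10);Lr=L+np.linspace(.0044,.0033,10)
print(np.c_[np.diff(-Lr*np.cos(a)),-np.diff(Lr*np.sin(a))].round(4))
```

```text
0.84 [[151.0, 76.0], [478.0, 302.0], [389.0, 159.0]]
0.88 [[159.0, 66.0], [488.0, 290.0], [401.0, 146.0]]
0.92 [[168.0, 55.0], [499.0, 278.0], [414.0, 134.0]]
0.96 [[178.0, 45.0], [509.0, 266.0], [427.0, 122.0]]
[[-0.0042  0.0024]
 [-0.0042  0.0025]
 [-0.0041  0.0026]
 [-0.0041  0.0027]
 [-0.004   0.0028]
 [-0.0039  0.0028]
 [-0.0039  0.0029]
 [-0.0038  0.003 ]
 [-0.0038  0.0031]]
```

Image angle is about 0.89, past balance and well short of the stop. Easing down.

To row units: -0.0042 m is -0.0672, -0.0041 m is -0.0656.

```bash
python3 shift.py '[0, 0, -0.0672, 0.0384, 0, 0, 0, 0, 0, -0.0672, 0.04, 0, 0, 0, 0, 0, -0.0656, 0.0416, 0, 0, 0, 0, 0, -0.0656, 0.0432, 0, 0, 0, 0, 0, -0.064, 0.0448, 0, 0, 0]' | sed -n '2p;4,6p'
python3 shift.py '[0, 0, -0.0624, 0.0448, 0, 0, 0, 0, 0, -0.0624, 0.0464, 0, 0, 0, 0, 0, -0.0608, 0.048, 0, 0, 0, 0, 0, 0, 0, 0, 0, 0, 0, 0, 0, 0, 0, 0, 0]' | sed -n '2p;4,6p'
python3 -c "
from h import *
print(ang())"
```

```text
tool_pos: [0.5697, -0.0056, 0.3063]
contact_force: [-0.2, -5.1, -0.5]
gripper_width: 0.11
grasp_force: 59.5
tool_pos: [0.5586, -0.0048, 0.2983]
contact_force: [0.3, -5.5, -0.5]
gripper_width: 0.112
grasp_force: 59.5
(np.float64(0.7637397803287624), np.float64(0.003971390671359487), array([ 0.3, -5.5, -0.5]), array([-0.82, -0.3 , -0.06]))
```

To row units: -0.0036 m is -0.0576, 0.0029 m is 0.0464.

```bash
python3 shift.py '[0, 0, -0.0576, 0.0464, 0, 0, 0, 0, 0, 0, 0, 0, 0, 0, 0, 0, 0, 0, 0, 0, 0, 0, 0, 0, 0, 0, 0, 0, 0, 0, 0, 0, 0, 0, 0]' | sed -n '2p;4,6p'
python3 shift.py '[0, 0, 0, 0, 0, 0, 0, 0, 0, 0, 0, 0, 0, 0, 0, 0, 0, 0, 0, 0, 0, 0, 0, 0, 0, 0, 0, 0, 0, 0, 0, 0, 0, 0, 0]' | sed -n '1,2p;4,6p'
python3 - <<'E'
from h import *
import cv2
print(ang())
i=manip.grab_frame('side');cv2.imwrite('pics/s4.png',cv2.resize(i[130:280,220:420,::-1],None,fx=4,fy=4,interpolation=cv2.INTER_CUBIC))
c=manip.camera_params("side")
U=np.array([-Y[1],Y[0]])
def pt(th,f,y,h):
    f,y,h=f/1e3,y/1e3,h/1e3
    return np.r_[H+Y[:2]*(-f*np.cos(th)+h*np.sin(th))+U*y,.12+f*np.sin(th)+h*np.cos(th)]
for th in(.68,.72,.76,.8): print(th,((proj("side",[pt(th,208,156,6),pt(th,208,-156,6),pt(th,236,-70,40)],c)-[220,130])*4+1.5).round().tolist())
E
```

```text
tool_pos: [0.5553, -0.0046, 0.2957]
contact_force: [0.8, -5.4, 0.1]
gripper_width: 0.11
grasp_force: 59.5
time: 17.6
tool_pos: [0.5553, -0.0046, 0.2957]
contact_force: [0.7, -4.4, 0.1]
gripper_width: 0.109
grasp_force: 59.5
(np.float64(0.7462013803526597), np.float64(0.0039001689461318767), array([ 0.7, -4.4,  0.1]), array([-0.79, -0.41, -0.02]))
0.68 [[119.0, 122.0], [441.0, 355.0], [342.0, 213.0]]
0.72 [[126.0, 110.0], [450.0, 341.0], [354.0, 199.0]]
0.76 [[134.0, 99.0], [459.0, 328.0], [365.0, 185.0]]
0.8 [[142.0, 87.0], [469.0, 315.0], [377.0, 172.0]]
```

View pics/s4.png

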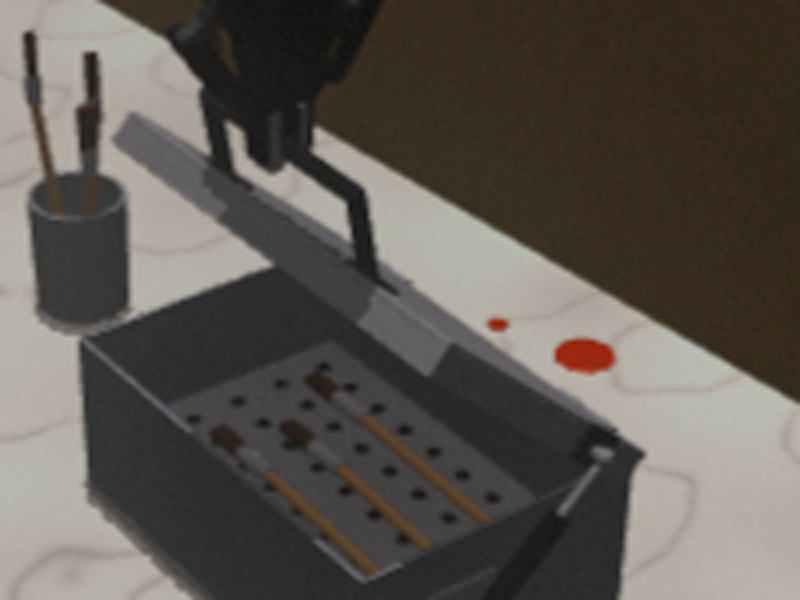

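Final picture: corners (133,113) and (452,344), rail bend (357,194). That puts the lid at about 0.72–0.73, roughly 4° below balance and still.

```bash
python3 -c "
from plant import manip
print(manip.job_done())"
```

```text
the job is handed in; nothing more can be done
None
```

The job is handed in: the tin stands upright on the bench clear of the tank, and the lid was raised to about 0.89 rad (past balance, short of the stop), eased back and is held still at about 0.73 rad, roughly 4° below balance; the hand-in gave no verdict.

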